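# Level the utensil rail with its levelling foot

## Task

The utensil rail rocks back on its heel and its foot is screwed out too far. Drape the blue saddle spirit level over the rail and let go of it; then press down on the red knob so that the foot below it stands firmly on the worktop, and turn the knob until the bubble rests between the two black lines while you press. Finish while still holding the knob pressed down, so that I can lock the rack; do not shove the rack about, and leave the jar, the salt shaker and the tin alone.

Things in the scene. Friction and masses are not known exactly. Their poses are not given: they have to be found in the camera images.
- rack: Loose utensil rail stand, 0.9 kg. x runs along the rail from the heavy cast end to the knob end, z up; origin under the rail's middle, at worktop level. Posts at x = -130 and +130 mm. It stands on two rocker feet at x = -60, y = +-50 mm; untouched it tips back 0.045 rad on its heel, knob end high, the foot 4 to 6 mm off the worktop. 1 to 2 N down on the knob tips it onto the foot.
- rail_mid (a point): Middle of the rail's axis: a flat-topped steel bar 12 mm wide and 18 mm high, axis 125 mm above the worktop when level, free over about 224 mm between collars at the posts, nothing higher than 49 mm (grey base, 75 mm wide) below it; axes as rack.
- knob_top (a point): Centre of the top face of the red fluted knob on the post at the rack's +x end, 130 mm from rail_mid along x and 60 mm above the rail's axis. Grip part 38 mm diameter, 32 mm high; below it, part of the knob, a black flange of 56 mm diameter whose upper face is 32 mm below this point: fingertips can press on it.
- knob: The knob with its flange; origin on its axis, 38 mm below knob_top. It screws the foot: anticlockwise from above draws the foot in, 4 mm per rad, and the pressed rail's knob end sinks. It stays where left. At the start the foot is 2.4 to 4.8 mm too long, so 0.6 to 1.2 rad anticlockwise levels the rail. As the foot shortens, follow down: press again after turning.
- foot: The round rubber levelling foot, 24 mm diameter, under the knob's post, 190 mm from the rocker feet along the rack's x; origin at its lowest point. It carries weight only while the knob end is pressed down.
- level: Blue saddle spirit level, loose, 0.12 kg, 120 mm long (x), 66 mm high. Origin at the centre of its underside, z up. The upper part is a grip block 20 mm wide (y), from z = 36 to 64 mm; below it an open channel 15 mm wide whose skirts flare to a mouth 33 mm wide (53 mm over all) stands on the worktop or straddles the rail. Grip the block across y from above.
- level_groove (a point): Middle of the flat roof of the level's channel, 36 mm above its origin. Seated on the rail, it lies 9 mm above the rail's axis. Either end of the level may point to the knob; keep the level between the posts, within 50 mm of the rail's middle.
- bubble (a joint): Position of the white bubble in the green vial on top of the level, in m along the level's x; 0 = midway between the black lines. It runs to the higher end, 0.8 mm per mrad of tilt, stops at +-24 mm, and needs about 2 s to settle. It is 14 mm long, the lines 23 mm apart, so it lies between them within +-4 mm.
- jar: Bystander: jar with dark lid and red filling, 73 mm diameter, 82 mm high; origin at the underside.
- salt: Bystander: grey salt shaker, 44 mm diameter, 90 mm high; origin at the underside.
- tin: Bystander: food tin, 58 mm diameter, 72 mm high; origin at the underside.
Mind the look-alikes: they are no part of the job. Leave any pink look-alike of the level alone.

How it is judged:
On the way, in this order (a step that is already met when the one before it is completed fails the run):
1. the level hangs over the rail, let go (x of level_groove in the frame of rail_mid between -0.056 and 0.056 m and y of level_groove in the frame of rail_mid between -0.006 and 0.006 m and z of level_groove in the frame of rail_mid between 0.004 and 0.014 m and angle between the x axis of level and the x axis of rack, either way round below 0.06 rad and angle between level's own z axis and vertical below 0.3 rad and contact force between the fingers and level below 0.1 N and contact force between level and rack above 0.4 N), for 0.3 s.
2. the knob end is pressed down onto its foot (contact force between foot and anything else above 1.5 N and contact force between the fingers and knob above 1 N), for 0.2 s.
At the end, for the whole second after the job is handed in: Level hanging upright over the rail between the posts, touched by nothing else; fingers on the knob; foot bearing over 1.5 N; bubble within 4 mm of the middle (between the lines), rack within 0.015 rad of upright, throughout the last second; bystanders standing (all of step 1 and all of step 2 and value of joint bubble between -0.004 and 0.004 m and angle between rack's own z axis and vertical below 0.015 rad and linear speed of level below 0.02 m/s and angle between each of jar, salt, tin's own z axis and vertical below 0.2 rad); the arm keeps its last pose, push and grip.
It fails at once if a bystander is moved more than 30 mm (distance of any of jar, salt, tin from where it was at the start of the episode above 0.03 m).
It fails at once if the rack is shoved more than 50 mm (distance of rack from where it was at the start of the episode above 0.05 m).
It also fails if it takes over 61 s, if anything falls off the work surface, if the arm or the gripper's body presses on something with over 40 N, if the wrist force passes 120 N, or if a joint passes its speed limit or range.

## Robot

A 7-joint arm with a two-finger parallel gripper is mounted at the origin on a cart in front of the work surface, level with it; the furniture and walls round the work are solid. World frame = base frame: x ahead of the robot, y to its left, z up, the work surface at z = 0. Lengths are in m, angles in rad, forces in N, time in s.
With the tool pointing down it reaches from about 0.425 to 0.875 m from the base axis. Payload 4.7 kg.
Tool frame: the origin (TCP) lies midway between the tips of the shut fingers; the grasp point (between the pads) lies 19 mm behind it; z points along the fingers, y is the line along which they close (so a half turn about z gives the same grasp; the last joint's range is limited). The gripper opens to 87 mm and grips with 3 to 60 N. Pads are 19 mm wide; open, the fingers measure 117 mm over their backs; the gripper's body (75 mm by 190 mm) begins 51 mm behind the grasp point.
Start: joints at [1.214, 0.321, -0.07, 1.45, 0.023, 1.371, -0.057], TCP at [0.236, -0.606, 0.183] pointing down, gripper open.
Joint ranges: [-2.86, 2.86], [-0.3, 2.09], [-1.38, 1.24], [0.06, 2.45], [-1.56, 4.7], [0.09, 2.05], [-2.69, 2.69]. Speed limits (rad/s): [2.57, 2.57, 3.14, 3.14, 3.14, 3.14, 3.14].

## Interface

Orientations are given as a rotation vector (axis times angle).
In Python, from bench import ctrl gives the robot as it stands. The module is installed in compiled form; this text tells all that it offers.
- The arm moves only by the shell command python3 -m handwheel 'ROWS' [FORCE]. ROWS is JSON, a list of rows, each a list of 7 numbers: the finger opening in m, from 0 to 0.087, then the shift along the tool's x, y, z in m, then the turn, a rotation vector about the tool's x, y, z in degrees. A call has 1 to 12 rows; each row shifts and turns the commanded pose from where the row before left it, along the tool's axes as they then stand; what a row does not reach is not made up. A row lasts 1/8 s, in which the tool goes at most 62.5 mm and 10.7 degrees, less where a joint would pass 70% of its speed; a pose out of reach is approached as far as the arm can. A call is refused whole if a number of a shift passes 0.0625 or a number of a turn 10.7, either way. A call with a gripper value outside its range is refused whole. The fingers move at their own pace and stop on an object; FORCE is the grip in N (left out, the last holds). Time passes only in rows, so rows that do not move let the fingers close. It gives the time, the measured TCP pose, the force, the opening and the grip force at its end, in the units of the state.
- ctrl.get_state(): the state, without advancing time (a new reading comes with each control period).
- ctrl.get_image(name): name is "scene" or "top" or "wrist"; returns (picture, depth): 420x560x3 uint8, blue, green, red; 420x560 float32, m along the optical axis (not along the pixel's ray), 0 where there is no reading.
- ctrl.camera_info(name): a dict with "intrinsics" (3x3 intrinsics, pixels), "D" ([k1, k2, p1, p2, k3] as OpenCV has them; the pictures are not rectified), "R" (3x3) and "t" (3): a world point X has camera coordinates R X + t. Camera axes: x right, y down, z forward; pixel columns grow to the right and rows downward; lengths in m; the calibration is good to about 2 mm. A picture is of the moment at which its call begins: read the wrist's pose just before it. camera_info takes no time and is no camera call; for the wrist camera it gives the pose at the moment of the call.
- ctrl.close_job(): hands the job in; it is judged then, once.
The state is a dict: "time": time; "joint_positions": joint angles; "qd": joint speeds; "joint_torque": joint torques, N m; "position": TCP position; "tool_rot": TCP orientation; "ft_force": force on the tool from outside, world axes, zero at the start; "torque": the same for the moment, N m; "grip_width": opening from 0.0 (shut) to 1.0 (fully open); "grip_force": force on a finger pad.
Only numpy, scipy, OpenCV 4.12 (cv2) and the standard library are available. Lean on these libraries where they do the work, as an engineer would, in place of code of your own. Each camera call takes 0.05 s, during which the arm holds its last target. There are 200 camera calls.

## Working session

There is one attempt and no reset: what is moved stays moved. The work goes in short steps, Python scripts to look and compute and a shell command to move; the robot and the scene stay as the last step left them, time stands still between calls to the robot, and variables do not carry over. Pictures are saved under pics/ and viewed, at most 10 in all, crops included, and the job is handed in when it is done.

```bash
mkdir -p pics; ls; cat > h.py <<'E'
import numpy as np, cv2
from bench import ctrl
def shot(n):
    ci=ctrl.camera_info(n); im,d=ctrl.get_image(n); return im,d,ci
def pts(uv,d,ci):
    uv=np.asarray(uv,float).reshape(-1,2)
    K=np.array(ci["intrinsics"]);D=np.array(ci["D"],float)
    xy=cv2.undistortPoints(uv.reshape(-1,1,2),K,D).reshape(-1,2)
    return np.c_[xy,np.ones(len(xy))]
def dep(uv,d,ci):
    uv=np.asarray(uv,int).reshape(-1,2); z=d[uv[:,1],uv[:,0]]
    c=pts(uv,d,ci)*z[:,None]
    return (c-np.array(ci["t"]))@np.array(ci["R"])
def plane(uv,h,ci):
    r=pts(uv,None,ci)@np.array(ci["R"]); o=-np.array(ci["R"]).T@np.array(ci["t"])
    return o+r*((h-o[2])/r[:,2])[:,None]
E
python3 - <<'E'
from h import *
a=shot("scene")[0]; b,_,ci=shot("top"); cv2.imwrite("pics/s1.png",a); cv2.imwrite("pics/t1.png",b)
s=ctrl.get_state(); print(s["time"],s["position"],s["tool_rot"],s["ft_force"])
print(ci)
E
```

```text
pics
0.1 [ 0.23531128 -0.60533744  0.18238342] [-3.08616720e+00 -5.78891785e-01  6.05944223e-04] [-0.50092624 -0.08461497 -0.13129715]
{'intrinsics': array([[454.73830499,   0.        , 278.14754721],
       [  0.        , 454.73830499, 204.51917453],
       [  0.        ,   0.        ,   1.        ]]), 'D': array([-0.03718261,  0.        ,  0.        ,  0.        ,  0.        ]), 'R': array([[-0.01600763, -0.99947463, -0.02818187],
       [-0.99143001,  0.01952101, -0.12917224],
       [ 0.12965451,  0.02587261, -0.99122163]]), 't': array([-0.16192782,  0.62374803,  0.9248514 ])}
```

View pics/s1.png

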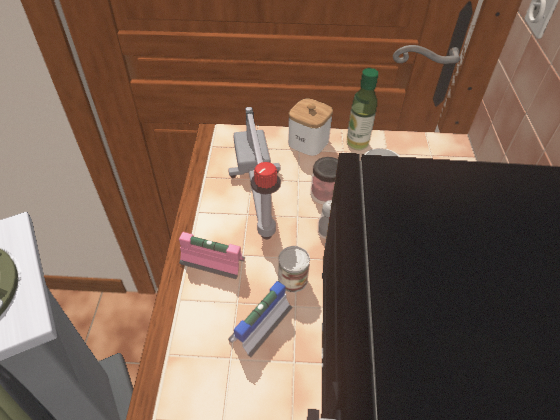

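View pics/t1.png

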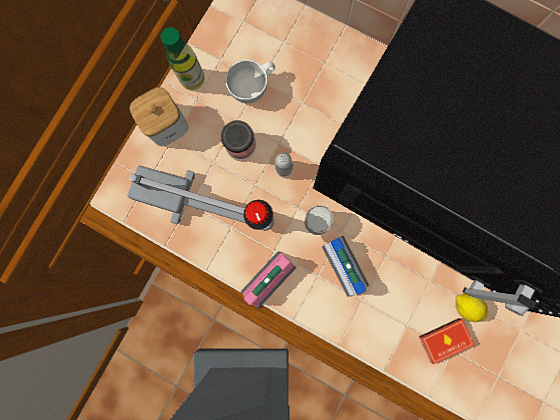

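Scene view: blue level at (261,315), pink look-alike at (211,254), red knob at (266,176). Top view: blue level (346,267), pink one (269,280), knob (258,213), tin (319,220), salt (284,163), jar (238,138). The blue one fits the description. I'll measure it and confirm it in a crop.

```bash
cat >> h.py <<'E'
def mask(im,name):
    h=cv2.cvtColor(im,cv2.COLOR_BGR2HSV)
    r={"blue":[((105,120,60),(130,255,255))],"red":[((0,190,90),(6,255,255)),((174,190,90),(180,255,255))],"green":[((45,60,20),(90,255,200))]}[name]
    return sum(cv2.inRange(h,a,b) for a,b in r)
def big(m,box=None):
    if box:
        k=np.zeros_like(m); k[box[1]:box[3],box[0]:box[2]]=1; m=m*k
    n,l,s,c=cv2.connectedComponentsWithStats(m)
    return np.argwhere(l==1+np.argmax(s[1:,4]))[:,::-1]
E
python3 - <<'E'
from h import *
im,d,ci=shot("top")
m=mask(im,"blue"); box=(310,220,390,310); uv=np.argwhere(m)[:,::-1]
uv=uv[(uv[:,0]>310)&(uv[:,0]<390)&(uv[:,1]>220)&(uv[:,1]<310)]
P=dep(uv,d,ci); print("blue z pct",np.percentile(P[:,2],[5,50,90,99]))
T=P[P[:,2]>0.055]
r=cv2.minAreaRect((T[:,:2]*1000).astype(np.float32)); print("level top rect",r,T.mean(0),len(T))
b=cv2.boxPoints(r);print(b)
u=big(mask(im,"red"),(230,190,290,240)); P=dep(u,d,ci); print("knob",np.percentile(P[:,2],[5,50,95]),u.mean(0))
T=P[P[:,2]>np.percentile(P[:,2],60)-.006]; print(cv2.minEnclosingCircle((T[:,:2]*1000).astype(np.float32)),np.median(T,0))
# rail: points within z 0.1..0.16
vv,uu=np.mgrid[150:250,110:290]; g=np.c_[uu.ravel(),vv.ravel()]; P=dep(g,d,ci)
s=(P[:,2]>0.11)&(P[:,2]<0.165); Q=P[s]; print("rail pts",len(Q),cv2.minAreaRect((Q[:,:2]*1000).astype(np.float32)))
k=np.array([T[:,:2].mean(0)])
dd=np.linalg.norm(Q[:,:2]-k,axis=1); Q=Q[(dd>.04)&(dd<.23)]
c=Q.mean(0);w,v=np.linalg.eigh(np.cov((Q-c).T)); print("rail c",c,"dir",v[:,2])
for nm,(x,y) in dict(tin=(319,215),jar=(238,133),salt=(284,158)).items(): print(nm,dep([[x,y]],d,ci))
cv2.imwrite("pics/c1.png",cv2.resize(im[150:320,110:400],None,fx=2.7,fy=2.7,interpolation=cv2.INTER_CUBIC))
E
```

```text
blue z pct [0.0437186  0.06239454 0.06507828 0.0665348 ]
level top rect ((489.91802978515625, -313.4683837890625), (118.28226470947266, 19.20571517944336), 24.91099739074707) [ 0.48947765 -0.31348149  0.06306011] 216
[[ 432.23438 -329.66977]
 [ 440.32404 -347.08865]
 [ 547.6017  -297.267  ]
 [ 539.512   -279.8481 ]]
knob [0.18056798 0.19243941 0.19520804] [255.82786885 211.91803279]
((551.3280639648438, -164.0379180908203), 64.978515625) [ 0.5892255  -0.13740011  0.19254974]
rail pts 1118 ((616.1201171875, -23.416015625), (293.2825927734375, 54.71712875366211), 76.33201599121094)
rail c [ 0.62894548 -0.01060408  0.13530925] dir [-0.30856088 -0.95020651  0.04356348]
tin [[ 0.59378556 -0.25694035  0.06669481]]
jar [[ 0.76565589 -0.09354633  0.08312308]]
salt [[ 0.70938652 -0.18777119  0.0881978 ]]
```

View pics/c1.png

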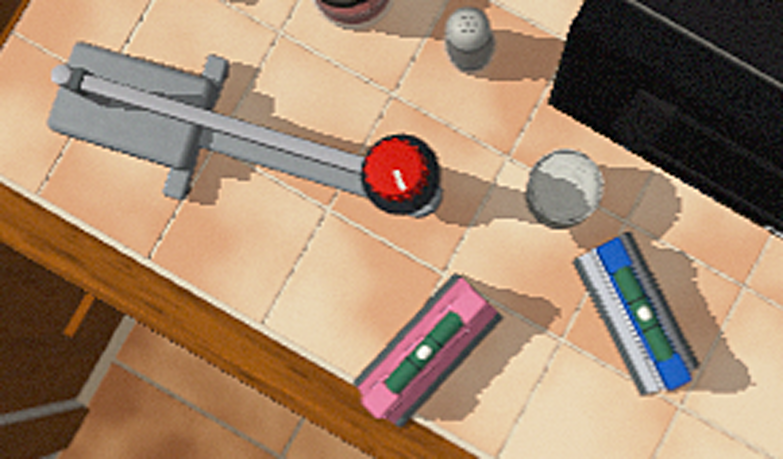

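The crop confirms it: the blue level stands upright at crop (640,312), i.e. full picture (347,266), with its green vial and white bubble. The pink one at crop (425,350) is the look-alike, so I leave it alone. Next I work out the clearance and the first move.

```bash
cat >> h.py <<'E'
from scipy.spatial.transform import Rotation as Rn
def go(p,yaw=None):
    "tool-frame shift to world p, and turn (deg, tool z) bringing tool y to line angle yaw"
    s=ctrl.get_state(); R=Rn.from_rotvec(s["tool_rot"])
    d=R.inv().apply(np.array(p)-s["position"]); ty=R.apply([0,1,0]); tz=R.apply([0,0,1])
    a=np.degrees(np.arctan2(ty[1],ty[0]))
    print("t",round(s["time"],2),"pos",np.round(s["position"],4),"tooly",round(a,2),"tz",np.round(tz,3),"F",np.round(s["ft_force"],2),"grip",np.round(s["grip_width"]*87,1),round(float(s["grip_force"]),1))
    print("shift mm",np.round(d*1000,1),"turn",None if yaw is None else round(-((yaw-a+90)%180-90),2))
E
python3 - <<'E'
from h import *
im,d,ci=shot("top")
vv,uu=np.mgrid[0:420,0:560]; g=np.c_[uu.ravel(),vv.ravel()]; P=dep(g,d,ci); ok=d.ravel()>0
a=P[ok&(P[:,2]>.1)&(P[:,2]<.5)&(g[ok.nonzero()[0]*0+0,0].max()>=0)]
a=a[(a[:,1]<-.2)]
for x in np.arange(-.65,-.15,.05):
    q=a[abs(a[:,1]-x)<.025]; 
    if len(q): print("y",round(x,2),"oven min x",q[:,0].min().round(3),"z",q[q[:,0].argmin(),2].round(3))
q=P[ok&(abs(P[:,2]-.136)<.015)]; k=np.array([.589,-.137]);u=np.array([-.3086,-.9502])
s=(q[:,:2]-k)@u; l=(q[:,:2]-k)@np.array([-u[1],u[0]])
q=q[(s<-.035)&(s>-.23)&(abs(l)<.012)].astype(np.float32)
f=cv2.fitLine(q,cv2.DIST_HUBER,0,.01,.01).ravel(); f[:3]*=-np.sign(f[1]); print(len(q),f,np.degrees(np.arctan2(f[1],f[0])))
s=(f[3:5]-k)@f[:2]; print("rail lat off of knob",np.cross(f[:2],k-f[3:5]))
go([.4895,-.3135,.13],-65.1)
E
```

```text
y -0.65 oven min x 0.395 z 0.154
y -0.6 oven min x 0.422 z 0.188
y -0.55 oven min x 0.419 z 0.271
y -0.5 oven min x 0.488 z 0.104
y -0.45 oven min x 0.518 z 0.289
y -0.4 oven min x 0.548 z 0.223
y -0.35 oven min x 0.578 z 0.236
y -0.3 oven min x 0.61 z 0.236
y -0.25 oven min x 0.641 z 0.254
663 [-0.30940783 -0.9500517   0.0408474   0.6285095  -0.01208736  0.13541402] -108.039116
rail lat off of knob 0.001112859579390682
t 0.2 pos [ 0.2354 -0.6055  0.1827] tooly -68.75 tz [-0.     0.001 -1.   ] F [ 1.4  -0.33 -0.03] grip 87.2 0.0
shift mm [ 342.7 -180.    52.9] turn -3.65<stdin>:13: DeprecationWarning: Arrays of 2-dimensional vectors are deprecated. Use arrays of 3-dimensional vectors instead. (deprecated in NumPy 2.0)
```

```bash
python3 -m handwheel '[[0.06,0,-0.045,0,0,0,0],[0.06,0,-0.045,0,0,0,0],[0.06,0,-0.045,0,0,0,0],[0.06,0,-0.045,0,0,0,0],[0.06,0.05,0,0,0,0,-3.6],[0.06,0.05,0,0,0,0,0],[0.06,0.05,0,0.01,0,0,0],[0.06,0.05,0,0.02,0,0,0],[0.06,0.05,0,0.02,0,0,0],[0.06,0.03,0,0.02,0,0,0],[0.06,0,0,0,0,0,0]]' 40; python3 - <<'E'
from h import *
import json
go([.4622,-.3261,.040],-65.1)
im,d,ci=shot("wrist"); cv2.imwrite("pics/w1.png",im)
uv=np.argwhere(mask(im,"blue"))[:,::-1]; P=dep(uv,d,ci); T=P[(P[:,2]>.058)&(P[:,2]<.07)].astype(np.float32)
print(len(uv),len(T),np.percentile(P[:,2],[5,50,95])); print(cv2.minAreaRect(T[:,:2]*1000))
E
```

```text
time: 1.58
position: [0.4267, -0.3203, 0.1115]
tool_rot: [-3.063, -0.683, 0.002]
ft_force: [-0.6, 0.3, 0.8]
grip_width: 0.695
grip_force: 0.0
t 1.57 pos [ 0.4267 -0.3203  0.1115] tooly -64.86 tz [-0.002  0.003 -1.   ] F [-0.57  0.31  0.84] grip 60.5 0.0
shift mm [29.7 20.6 71.4] turn 0.24
1833 1469 [0.04901175 0.06322805 0.06469359]
((488.9784851074219, -312.6925354003906), (118.14315795898438, 19.350772857666016), 25.866138458251953)
```

View pics/w1.png

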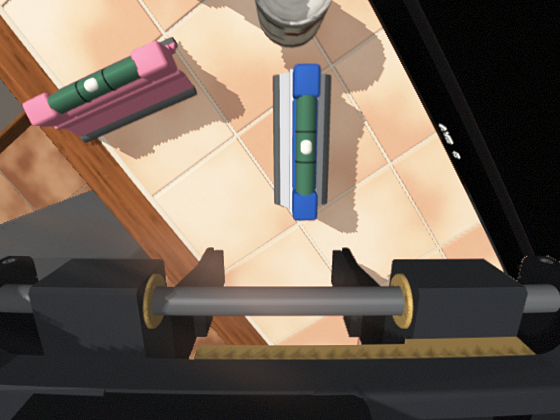

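The wrist view shows the blue level ahead at (306,147), lined up with the fingers at (215,290) and (345,290). The tin at (293,15) is clear. Now I descend and grip.

```bash
python3 -m handwheel '[[0.06,0.0295,0.0203,0,0,0,-0.3],[0.06,0,0,0.03,0,0,0],[0.06,0,0,0.03,0,0,0],[0.06,0,0,0.011,0,0,0],[0.06,0,0,0,0,0,0],[0.06,0,0,0,0,0,0]]' 40; python3 -c "
from h import *
go([.4619,-.3258,.040],-64.6)"
```

```text
time: 2.38
position: [0.4616, -0.3304, 0.0439]
tool_rot: [3.064, 0.682, 0.002]
ft_force: [0.8, 0.4, 0.3]
grip_width: 0.689
grip_force: 0.0
t 2.38 pos [ 0.4616 -0.3304  0.0439] tooly -64.89 tz [ 0.002 -0.002 -1.   ] F [0.82 0.36 0.25] grip 60.0 0.0
shift mm [ 2.2 -4.   3.9] turn -0.29
```

```bash
python3 -m handwheel '[[0.06,0.002,-0.004,0.002,0,0,-0.3],[0.06,0,0,0.001,0,0,0],[0.02,0,0,0,0,0,0],[0,0,0,0,0,0,0],[0,0,0,0,0,0,0],[0,0,0,0,0,0,0],[0,0,0,0,0,0,0],[0,0,0,0,0,0,0]]' 40; python3 -c "
from h import *
go([.4619,-.3258,.040],-64.6)"
```

```text
time: 3.38
position: [0.461, -0.3249, 0.0394]
tool_rot: [3.064, 0.692, -0.0]
ft_force: [0.2, 0.0, -0.1]
grip_width: 0.093
grip_force: 0.0
t 3.38 pos [ 0.461  -0.3249  0.0394] tooly -64.55 tz [ 0. -0. -1.] F [ 0.16  0.05 -0.09] grip 8.1 0.0
shift mm [ 0.4  1.2 -0.6] turn 0.05
```

```bash
python3 - <<'E'
from h import *
go([.4619,-.3258,.040],-64.6)
im,d,ci=shot("wrist"); im2,d2,c2=shot("scene"); cv2.imwrite("pics/w2.png",np.hstack([cv2.resize(im,(400,300)),im2[190:400,160:440].repeat(1,0)[:300].copy() if 0 else cv2.resize(im2[200:380,160:400],(400,300))]))
uv=np.argwhere(mask(im,"blue"))[:,::-1]; P=dep(uv,d,ci); T=P[(P[:,2]>.05)&(P[:,2]<.08)].astype(np.float32)
print(len(uv),len(T),np.percentile(P[:,2],[5,50,95])); print(cv2.minAreaRect(T[:,:2]*1000))
E
```

```text
t 3.38 pos [ 0.461  -0.3249  0.0394] tooly -64.55 tz [ 0. -0. -1.] F [ 0.16  0.05 -0.09] grip 8.1 0.0
shift mm [ 0.4  1.2 -0.6] turn 0.05
2377 1920 [0.04879919 0.06327403 0.06483567]
((493.0634460449219, -310.6451721191406), (110.06254577636719, 19.3053035736084), 25.41256332397461)
```

View pics/w2.png

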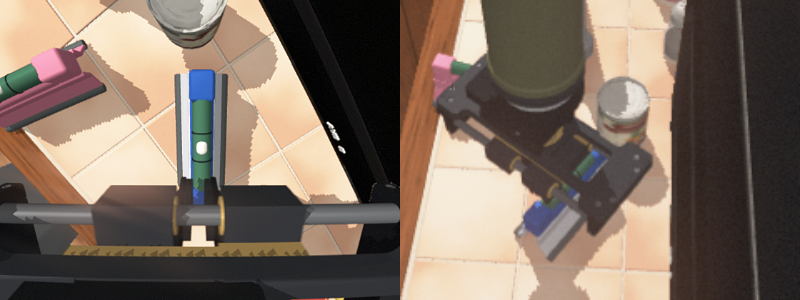

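```bash
python3 -m handwheel '[[0,0,0,0,0,0,0],[0,0,0,0,0,0,0]]' 40; python3 - <<'E'
from h import *
im,d,ci=shot("wrist"); cv2.imwrite("pics/w3.png",cv2.resize(im[220:400,160:440],None,fx=2.8,fy=2.8))
s=ctrl.get_state();print(s["grip_width"],s["grip_force"])
E
```

```text
time: 3.72
position: [0.461, -0.3249, 0.0393]
tool_rot: [3.064, 0.692, -0.0]
ft_force: [-0.4, 0.6, -0.7]
grip_width: 0.003
grip_force: 0.0
0.0065449932517678945 0.0
```

View pics/w3.png

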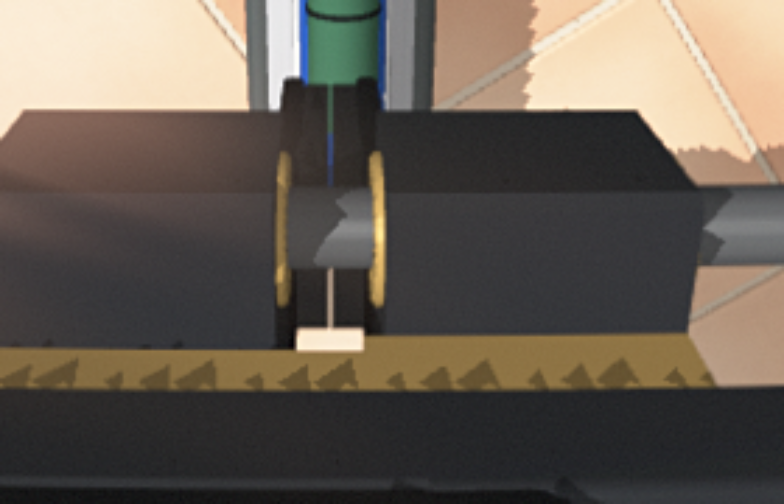

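The fingers shut with nothing between them, at crop (330,130), while the level lies behind or below them. I check where the fingertips really are, using the depth image.

```bash
python3 - <<'E'
from h import *
im,d,ci=shot("wrist"); s=ctrl.get_state()
R=Rn.from_rotvec(s["tool_rot"])
for u in [(267,254),(290,254),(267,262),(290,262),(267,270),(290,280),(278,240),(278,230),(278,200),(278,150),(278,345)]:
    p=dep([u],d,ci)[0]; print(u,np.round(p,3),"tool mm",np.round(R.inv().apply(p-s["position"])*1000,1))
print("cam in tool",R.inv().apply(-ci["R"].T@ci["t"]-s["position"]), R.inv().apply(ci["R"][2]))
im,d,ci=shot("top"); print("top blue")
uv=np.argwhere(mask(im,"blue"))[:,::-1];uv=uv[(uv[:,0]>300)&(uv[:,0]<390)&(uv[:,1]>220)&(uv[:,1]<310)];P=dep(uv,d,ci);print(len(P),np.round(np.percentile(P,[1,50,99],axis=0),3))
E
```

```text
(267, 254) [ 0.468 -0.313  0.087] tool mm [ 11.6  -7.3 -47.9]
(290, 254) [ 0.473 -0.324  0.087] tool mm [ 11.5   4.7 -47.7]
(267, 262) [ 0.469 -0.313  0.098] tool mm [ 12.1  -7.  -58.8]
(290, 262) [ 0.474 -0.324  0.098] tool mm [ 11.9   4.3 -58.5]
(267, 270) [ 0.467 -0.314  0.103] tool mm [ 10.2  -6.8 -63.8]
(290, 280) [ 0.474 -0.323  0.117] tool mm [ 12.2   3.6 -77.4]
(278, 240) [ 0.47  -0.319  0.065] tool mm [ 10.8  -1.6 -25.4]
(278, 230) [ 0.475 -0.316  0.064] tool mm [ 16.7  -1.6 -24.4]
(278, 200) [ 0.492 -0.308  0.064] tool mm [ 35.   -1.6 -25.1]
(278, 150) [ 0.517 -0.296  0.064] tool mm [ 63.   -1.6 -25.1]
(278, 345) [ 0.482 -0.313  0.174] tool mm [  24.4   -1.7 -134.5]
cam in tool [ 0.07792164 -0.00187923 -0.20114545] [-2.81811105e-01  6.30222738e-05  9.59469904e-01]
top blue
144 [[ 0.492 -0.32   0.   ]
 [ 0.53  -0.294  0.062]
 [ 0.547 -0.281  0.067]]
```

```bash
python3 - <<'E'
from h import *
im,d,ci=shot("wrist"); s=ctrl.get_state(); R=Rn.from_rotvec(s["tool_rot"])
for c in (264,270,284,292,297):
    u=[(c,r) for r in range(226,300,3)]; p=R.inv().apply(dep(u,d,ci)-s["position"])*1000
    print(c,[(u[i][1],int(p[i,0]),int(p[i,1]),int(p[i,2])) for i in range(len(u))])
E
```

```text
264 [(226, 5, -11, 17), (229, 2, -11, 17), (232, 77, -1, -201), (235, -1, -11, 17), (238, -4, -11, 17), (241, -6, -11, 17), (244, -8, -11, 17), (247, 11, -9, -38), (250, 11, -9, -43), (253, 11, -8, -47), (256, 11, -8, -50), (259, 12, -8, -55), (262, 11, -8, -58), (265, 12, -8, -62), (268, 12, -8, -66), (271, 12, -7, -69), (274, 11, -7, -70), (277, 12, -7, -75), (280, 11, -7, -75), (283, 11, -7, -78), (286, 11, -7, -82), (289, 33, -5, -122), (292, 33, -5, -124), (295, 33, -5, -125), (298, 32, -5, -125)]
270 [(226, 17, -6, -19), (229, 15, -6, -19), (232, 13, -6, -20), (235, 11, -6, -19), (238, 9, -6, -19), (241, 7, -6, -19), (244, 6, -6, -20), (247, 3, -6, -19), (250, 10, -5, -39), (253, 10, -5, -44), (256, 10, -5, -48), (259, 9, -5, -50), (262, 10, -5, -55), (265, 10, -5, -58), (268, 10, -5, -61), (271, 10, -5, -66), (274, 10, -5, -67), (277, 10, -5, -71), (280, 10, -5, -75), (283, 10, -5, -76), (286, 10, -5, -79), (289, 33, -3, -122), (292, 33, -3, -124), (295, 32, -3, -124), (298, 32, -3, -125)]
284 [(226, 19, 1, -25), (229, 17, 1, -24), (232, 15, 1, -25), (235, 13, 1, -24), (238, 1
[... 667 characters left out ...]
 11, 4, -64), (271, 11, 4, -67), (274, 11, 4, -71), (277, 35, 2, -120), (280, 35, 2, -120), (283, 34, 2, -120), (286, 33, 2, -120), (289, 33, 2, -123), (292, 33, 2, -124), (295, 32, 2, -124), (298, 32, 2, -125)]
297 [(226, 14, 10, -9), (229, 12, 10, -9), (232, 9, 10, -9), (235, 8, 10, -9), (238, 6, 10, -9), (241, 4, 10, -10), (244, 1, 10, -9), (247, 0, 10, -9), (250, -2, 10, -8), (253, -9, 11, 2), (256, -10, 11, 0), (259, 38, 3, -113), (262, 38, 3, -116), (265, 38, 3, -117), (268, 38, 3, -120), (271, 38, 3, -122), (274, 38, 3, -122), (277, 38, 3, -125), (280, 38, 3, -127), (283, 38, 3, -128), (286, 37, 3, -128), (289, 36, 3, -128), (292, 35, 3, -128), (295, 35, 3, -129), (298, 77, -1, -201)]
```

The depth profile shows the fingertips end about 37 mm short of the reported TCP, at world z of about 0.077, so the fingers shut above the block. I open them, shift 2.5 mm sideways and descend by that offset, watching the force.

```bash
python3 -m handwheel '[[0.05,0,0.0025,0,0,0,0],[0.05,0,0,0,0,0,0],[0.05,0,0,0,0,0,0],[0.05,0,0,0,0,0,0],[0.05,0,0,0,0,0,0],[0.05,0,0,0,0,0,0],[0.05,0,0,0,0,0,0],[0.05,0,0,0.012,0,0,0],[0.05,0,0,0.012,0,0,0],[0.05,0,0,0,0,0,0]]' 40 && python3 -m handwheel '[[0.05,0,0,0.01,0,0,0],[0,0,0,0,0,0,0],[0,0,0,0,0,0,0],[0,0,0,0,0,0,0],[0,0,0,0,0,0,0],[0,0,0,0,0,0,0],[0,0,0,0,0,0,0]]'; python3 - <<'E'
from h import *
go([.4619,-.3258,.040],-64.6)
im,d,ci=shot("wrist"); s=ctrl.get_state(); R=Rn.from_rotvec(s["tool_rot"])
for c in (258,264,278,292,300):
    u=[(c,r) for r in range(226,280,6)]; p=R.inv().apply(dep(u,d,ci)-s["position"])*1000
    print(c,[(u[i][1],int(p[i,0]),int(p[i,1]),int(p[i,2])) for i in range(len(u))])
E
```

```text
time: 5.18
position: [0.4608, -0.3262, 0.0135]
tool_rot: [-3.062, -0.691, 0.003]
ft_force: [-0.2, 0.3, -0.9]
grip_width: 0.573
grip_force: 0.0
time: 6.05
position: [0.4623, -0.3274, 0.0056]
tool_rot: [3.064, 0.692, 0.0]
ft_force: [0.8, -0.3, 1.7]
grip_width: 0.223
grip_force: 40.0
t 6.05 pos [ 0.4623 -0.3274  0.0056] tooly -64.56 tz [ 0. -0. -1.] F [ 0.77 -0.31  1.7 ] grip 19.4 40.0
shift mm [  0.3  -1.6 -34.4] turn 0.04
258 [(226, 21, -12, -32), (232, 17, -12, -31), (238, 15, -12, -33), (244, 11, -12, -33), (250, 10, -12, -39), (256, 10, -11, -48), (262, 9, -11, -53), (268, 6, -11, -54), (274, 4, -11, -55)]
264 [(226, 29, -8, -54), (232, 25, -8, -54), (238, 23, -8, -55), (244, 19, -8, -54), (250, 16, -8, -53), (256, 13, -8, -55), (262, 10, -8, -54), (268, 6, -8, -54), (274, 3, -8, -54)]
278 [(226, 31, -1, -60), (232, 27, -1, -59), (238, 24, -1, -58), (244, 21, -1, -58), (250, 18, -1, -59), (256, 15, -1, -58), (262, 11, -1, -57), (268, 9, -1, -59), (274, 5, -1, -58)]
292 [(226, 28, 5, -54), (232, 25, 5, -53), (238, 22, 5, -52), (244, 19, 5, -54), (250, 15, 5, -52), (256, 12, 5, -53), (262, 9, 5, -52), (268, 6, 5, -53), (274, 2, 5, -52)]
300 [(226, 15, 12, -13), (232, 11, 12, -13), (238, 7, 12, -13), (244, 3, 12, -14), (250, 9, 10, -38), (256, 10, 9, -47), (262, 10, 9, -55), (268, 9, 9, -61), (274, 9, 8, -65)]
```

Gripped: 19.4 mm opening at 40 N. Now I lift, swing clear and turn towards the rail.

```bash
python3 -m handwheel '[[0,0,0,-0.03,0,0,0],[0,0,0,-0.05,0,0,0],[0,0,0,-0.05,0,0,0],[0,0,0,-0.05,0,0,0],[0,0,0,-0.04,0,0,0],[0,0.026,-0.045,0,0,0,0],[0,0.026,-0.045,0,0,0,0],[0,0.026,-0.045,0,0,0,0],[0,0.026,-0.045,0,0,0,0]]' && python3 -m handwheel '[[0,0,0,0,0,0,-9.3],[0,0,0,0,0,0,-9.3],[0,0,0,0,0,0,-9.3],[0,0,0,0,0,0,-9.3],[0,0,0,0,0,0,-9.3],[0,0,0,0,0,0,0],[0,0,0,0,0,0,0]]'; python3 - <<'E'
from h import *
go([.6254,-.0259,.20],-18.0)
im,d,ci=shot("wrist"); cv2.imwrite("pics/w4.png",im); s=ctrl.get_state(); R=Rn.from_rotvec(s["tool_rot"])
vv,uu=np.mgrid[0:420:1,0:560:1]; g=np.c_[uu.ravel(),vv.ravel()]; P=dep(g,d,ci); ok=d.ravel()>0
k=np.array([.589,-.137]);u=np.array([-.3094,-.950])
q=P[ok&(P[:,2]>.12)&(P[:,2]<.15)]; s_=(q[:,:2]-k)@u; l=(q[:,:2]-k)@np.array([-u[1],u[0]])
q=q[(s_<-.035)&(s_>-.23)&(abs(l)<.015)].astype(np.float32); print(len(q))
if len(q)>50:
    f=cv2.fitLine(q,cv2.DIST_HUBER,0,.01,.01).ravel(); f[:3]*=-np.sign(f[1]); print(f,np.degrees(np.arctan2(f[1],f[0])))
m=mask(im,"red"); uv=np.argwhere(m)[:,::-1]; p=dep(uv,d,ci); p=p[(np.linalg.norm(p[:,:2]-k,axis=1)<.03)&(p[:,2]>.18)]
print("knob",len(p),p.mean(0) if len(p) else 0)
uv=np.argwhere(mask(im,"blue"))[:,::-1]; P=dep(uv,d,ci); T=P[(P[:,2]>.2)]; t=R.inv().apply(T-s["position"])*1000
print("level in tool",np.percentile(t,[1,50,99],axis=0).round(1)); print(cv2.minAreaRect(t[:,:2].astype(np.float32)))
E
```

```text
time: 7.22
position: [0.4782, -0.1181, 0.2249]
tool_rot: [-3.064, -0.692, 0.001]
ft_force: [0.6, -0.3, -1.6]
grip_width: 0.229
grip_force: 40.0
time: 8.1
position: [0.4785, -0.1198, 0.2251]
tool_rot: [-2.545, -1.842, 0.001]
ft_force: [-0.3, -0.3, -1.3]
grip_width: 0.222
grip_force: 40.0
t 8.1 pos [ 0.4785 -0.1198  0.2251] tooly -18.2 tz [-0.001  0.    -1.   ] F [-0.35 -0.33 -1.26] grip 19.3 40.0
shift mm [135.1 110.3  25. ] turn -0.2
2916
[-0.30206734 -0.9524365   0.0402503   0.6137094  -0.04784385  0.1365142 ] -107.596535
knob 1657 [ 0.58554252 -0.13388955  0.19126005]
level in tool [[-25.1 -10.4 -59.4]
 [ 74.7  -0.6 -57.6]
 [ 91.    8.7 -42.6]]
((32.40467071533203, -0.91180419921875), (118.13385009765625, 19.59286117553711), 0.017211318016052246)
```

View pics/w4.png

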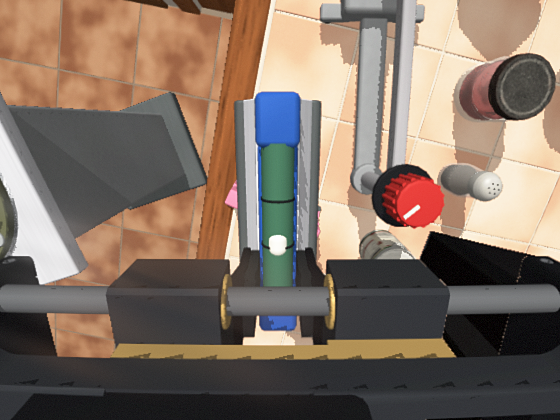

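The wrist view shows the held level at (278,210). The rail runs up the picture from the knob at (410,197), the jar stands at (525,87) and the salt at (487,185). I move over the rail at this height and measure again.

```bash
python3 -m handwheel '[[0,0.045,0.036,0,0,0,0],[0,0.045,0.036,0,0,0,0],[0,0.043,0.035,0,0,0,0.4],[0,0,0,0,0,0,0],[0,0,0,0,0,0,0]]'; cat > rail.py <<'E'
from h import *
k=np.array([.587,-.136]);u=np.array([-.3057,-.9521]); n=np.array([-u[1],u[0]])
def rail(cam,lo=-.23,hi=-.035):
    im,d,ci=shot(cam); vv,uu=np.mgrid[0:420,0:560]; g=np.c_[uu.ravel(),vv.ravel()]; P=dep(g,d,ci); ok=d.ravel()>0
    s=(P[:,:2]-k)@u; l=(P[:,:2]-k)@n; zt=.1357-.0425*(-(s+.127))*-1  # rough top height along rail
    sel=ok&(s<hi)&(s>lo)&(abs(l)<.02)&(abs(P[:,2]-zt)<.004); q=P[sel]; s=s[sel]; l=l[sel]
    out=[]
    for a in np.arange(lo,hi,.015):
        j=(s>=a)&(s<a+.015)
        if j.sum()>8: out.append((a+.0075,(np.percentile(l[j],4)+np.percentile(l[j],96))/2,np.ptp(np.percentile(l[j],[4,96])),np.median(q[j,2]),j.sum()))
    return np.array(out)
E
python3 - <<'E'
from rail import *
np.set_printoptions(suppress=True,precision=4)
go([.6254,-.0259,.20],-18.0)
for c in ("wrist","top"): print(c); print(rail(c))
s=ctrl.get_state(); R=Rn.from_rotvec(s["tool_rot"]); p=s["position"]+R.apply([.0324,-.0009,-.030])
print("groove",p,"s,l",(p[:2]-k)@u,(p[:2]-k)@n,"toolx ang",np.degrees(np.arctan2(*R.apply([1,0,0])[1::-1])))
E
```

```text
time: 8.78
position: [0.6211, -0.027, 0.2247]
tool_rot: [-2.549, -1.835, 0.002]
ft_force: [0.1, -0.4, -1.3]
grip_width: 0.225
grip_force: 40.0
t 8.78 pos [ 0.6211 -0.027   0.2247] tooly -18.5 tz [-0.002 -0.    -1.   ] F [ 0.12 -0.4  -1.28] grip 19.6 40.0
shift mm [ 2.4  3.7 24.7] turn -0.5
wrist
[]
top
[[-0.1025  0.0019  0.0113  0.1367 43.    ]
 [-0.0875  0.0018  0.0114  0.1367 25.    ]
 [-0.0725  0.0019  0.012   0.1365 14.    ]]
groove [0.6304 0.0029 0.2556] s,l -0.14553066563908176 -0.0011107637854458191 toolx ang 71.4104839563311
```

```bash
sed -i 's/zt=.*#/zt=.1360+.0425*(s+.127)  #/; s/<.004/<.006/' rail.py; python3 - <<'E'
from rail import *
np.set_printoptions(suppress=True,precision=4)
for c in ("wrist","top"): print(c); print(rail(c))
im,d,ci=shot("top"); uv=np.argwhere(mask(im,"blue"))[:,::-1]; P=dep(uv,d,ci); P=P[(P[:,2]>.255)&(P[:,2]<.32)]
s=(P[:,:2]-k)@u; l=(P[:,:2]-k)@n
print("blue top",len(P),np.percentile(P,[2,50,98],axis=0))
if len(P): print(np.percentile(s,[2,98]),np.percentile(l,[3,97]),cv2.minAreaRect((P[:,:2]*1000).astype(np.float32)))
E
```

```text
wrist
[[ -0.2225   0.0009   0.0113   0.1315 205.    ]]
top
[[-0.1025  0.0019  0.0111  0.1374 46.    ]
 [-0.0875  0.0017  0.0111  0.1375 51.    ]
 [-0.0725  0.0019  0.0113  0.1387 47.    ]
 [-0.0575  0.0018  0.0112  0.1391 52.    ]
 [-0.0425  0.0019  0.011   0.14   50.    ]]
blue top 140 [[ 0.6039 -0.0583  0.2657]
 [ 0.6133 -0.0511  0.2835]
 [ 0.627  -0.0355  0.2863]]
[-0.1079 -0.0832] [-0.01    0.0085] ((616.9891357421875, -41.47038650512695), (32.42387771606445, 19.036775588989258), 69.41583251953125)
```

```bash
python3 -m handwheel '[[0,0,0.0029,0,0,0,-0.8],[0,0,0,0.04,0,0,0],[0,0,0,0.03,0,0,0],[0,0,0,0.02,0,0,0],[0,0,0,0.015,0,0,0],[0,0,0,0,0,0,0],[0,0,0,0,0,0,0]]' && python3 -m handwheel '[[0,0,0,0.005,0,0,0],[0,0,0,0.003,0,0,0],[0,0,0,0,0,0,0],[0,0,0,0,0,0,0]]'
```

```text
time: 9.9
position: [0.6252, -0.0274, 0.1215]
tool_rot: [2.535, 1.854, 0.002]
ft_force: [-0.1, 0.0, -1.2]
grip_width: 0.225
grip_force: 40.0
time: 10.4
position: [0.6245, -0.0276, 0.1124]
tool_rot: [2.536, 1.854, 0.0]
ft_force: [-0.7, -0.6, -0.9]
grip_width: 0.223
grip_force: 40.0
```

```bash
python3 - <<'E'
from rail import *
go([.6254,-.0259,.10],-17.8)
s=ctrl.get_state(); R=Rn.from_rotvec(s["tool_rot"]); p=s["position"]+R.apply([.0324,-.0009,-.030])
print("groove",p,"s,l",(p[:2]-k)@u,(p[:2]-k)@n)
E
```

```text
t 10.4 pos [ 0.6245 -0.0276  0.1124] tooly -17.66 tz [ 0. -0. -1.] F [-0.71 -0.61 -0.94] grip 19.4 40.0
shift mm [ 1.9  0.4 12.4] turn 0.14
groove [0.63344575 0.00354606 0.14239314] s,l -0.14706026896186394 0.0015617674911001214
```

```bash
python3 -m handwheel '[[0,0,0,0.003,0,0,0],[0,0,0,0,0,0,0],[0,0,0,0,0,0,0]]'; python3 -m handwheel '[[0,0,0,0.002,0,0,0],[0,0,0,0,0,0,0],[0,0,0,0,0,0,0]]'
```

```text
time: 10.78
position: [0.6244, -0.0276, 0.1093]
tool_rot: [2.536, 1.854, -0.0]
ft_force: [0.7, -0.2, -1.3]
grip_width: 0.227
grip_force: 40.0
time: 11.15
position: [0.6245, -0.0277, 0.1075]
tool_rot: [2.536, 1.854, 0.0]
ft_force: [-0.2, -0.5, 0.3]
grip_width: 0.227
grip_force: 40.0
```

Contact shows as the force changing by about +1.5 N. Release, then lift straight up.

```bash
python3 -m handwheel '[[0.05,0,0,0,0,0,0],[0.05,0,0,0,0,0,0],[0.05,0,0,0,0,0,0],[0.05,0,0,0,0,0,0],[0.05,0,0,0,0,0,0],[0.06,0,0,-0.02,0,0,0],[0.06,0,0,-0.04,0,0,0],[0.06,0,0,-0.05,0,0,0],[0.06,0,0,0,0,0,0],[0.06,0,0,0,0,0,0]]'; python3 - <<'E'
from rail import *
np.set_printoptions(suppress=True,precision=4)
go([.6254,-.0259,.10],-17.8)
im,d,ci=shot("wrist"); a=im; uv=np.argwhere(mask(im,"blue"))[:,::-1]; P=dep(uv,d,ci); P=P[(P[:,2]>.155)&(P[:,2]<.18)&(abs((P[:,:2]-k)@n)<.03)].astype(np.float32)
r=cv2.minAreaRect(P[:,:2]*1000); c=np.array(r[0])/1000
print("level",r,"s,l",(c-k)@u,(c-k)@n); print(cv2.fitLine(P,cv2.DIST_HUBER,0,.01,.01).ravel())
im,d,ci=shot("top"); m=mask(im,"red"); uv=np.argwhere(m)[:,::-1]; p=dep(uv,d,ci); p=p[(np.linalg.norm(p[:,:2]-k,axis=1)<.04)&(p[:,2]>.18)]; print("knob top",len(p),p.mean(0) if len(p) else 0, cv2.minEnclosingCircle((p[:,:2]*1000).astype(np.float32)) if len(p) else 0)
p=p[p[:,2]>.186]; print(np.median(p,0),p[:,:2].min(0),p[:,:2].max(0))
cv2.imwrite("pics/w5.png",np.hstack([cv2.resize(a,(400,300)),cv2.resize(im[110:290,110:350],(400,300))]))
E
```

```text
time: 12.4
position: [0.6244, -0.0276, 0.218]
tool_rot: [2.535, 1.854, 0.001]
ft_force: [0.1, 0.5, -1.0]
grip_width: 0.69
grip_force: 0.0
t 12.4 pos [ 0.6244 -0.0276  0.218 ] tooly -17.65 tz [ 0.001 -0.    -1.   ] F [ 0.07  0.51 -1.01] grip 60.0 0.0
shift mm [  1.9   0.3 118. ] turn 0.15
level ((633.4099731445312, 4.634387969970703), (118.15817260742188, 18.967222213745117), 72.334228515625) s,l -0.14808552957649235 0.0011950030284882196
[ 0.3055  0.9512 -0.0443  0.6359  0.0107  0.1625]
knob top 359 [ 0.5883 -0.1381  0.192 ] ((588.1871948242188, -137.8800506591797), 20.505271911621094)
[ 0.5891 -0.1375  0.1924] [ 0.5688 -0.157 ] [ 0.6081 -0.1174]
```

View pics/w5.png

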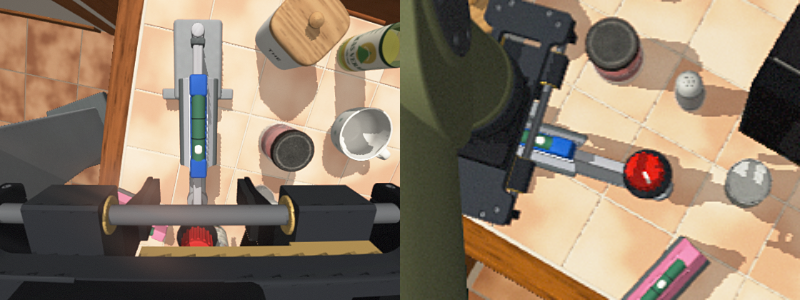

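The level hangs on the rail, let go: its pitch of 0.044 rad matches the rail and its bubble sits at the knob end. Left half: level at (198,125), knob at (197,240). Right half: knob at (648,172). Now I move over the knob.

```bash
python3 -m handwheel '[[0.06,-0.04,0,0,0,0,0],[0.06,-0.04,0,0,0,0,0],[0.06,-0.0355,0.001,0,0,0,0],[0.06,0,0,0,0,0,9.3],[0.06,0,0,0,0,0,9.3],[0.06,0,0,0,0,0,9.3],[0.06,0,0,0,0,0,9.3],[0.06,0,0,0.015,0,0,0],[0.06,0,0,0,0,0,0],[0.06,0,0,0,0,0,0]]' ; python3 - <<'E'
from rail import *
np.set_printoptions(suppress=True,precision=4)
go([.5885,-.1375,.1235],-55); s=ctrl.get_state(); print(np.round(s["joint_positions"],2))
R=Rn.from_rotvec(s["tool_rot"])
im,d,ci=shot("wrist"); cv2.imwrite("pics/w6.png",im)
uv=np.argwhere(mask(im,"red"))[:,::-1]; p=dep(uv,d,ci); p=p[(np.linalg.norm(p[:,:2]-k,axis=1)<.04)&(p[:,2]>.15)]
print(len(p),"z pct",np.percentile(p[:,2],[5,50,95]))
q=p[p[:,2]>np.percentile(p[:,2],60)-.006]; print("top min/max",q.min(0),q.max(0)); t=R.inv().apply(p-s["position"])*1000; print("tool",t.min(0),t.max(0))
c=np.argwhere(mask(im,"blue"))[:,::-1]; print(c.min(0),c.max(0))
im,d,ci=shot("top"); uv=np.argwhere(mask(im,"blue"))[:,::-1]; print("top blue", [(x) for x in np.percentile(uv[(uv[:,0]<270)&(uv[:,1]<260)&(uv[:,1]>150)],[0,50,100],axis=0)] if len(uv) else 0)
E
```

```text
time: 13.75
position: [0.5899, -0.1378, 0.2017]
tool_rot: [-2.994, -0.951, 0.001]
ft_force: [1.1, -0.0, -0.1]
grip_width: 0.691
grip_force: 0.0
t 13.75 pos [ 0.5899 -0.1378  0.2017] tooly -54.77 tz [-0.001  0.    -1.   ] F [ 1.05 -0.02 -0.14] grip 60.1 0.0
shift mm [-0.9 -1.  78.2] turn 0.23
[ 0.62  0.26 -0.53  1.52  0.13  1.39 -0.87]
1587 z pct [0.1721 0.1921 0.1937]
top min/max [ 0.5681 -0.1554  0.1865] [ 0.6083 -0.1156  0.1953]
tool [-20.0396 -22.9126   6.4226] [19.5902 17.3029 38.5333]
[88  0] [219 139]
top blue 0
```

View pics/w6.png

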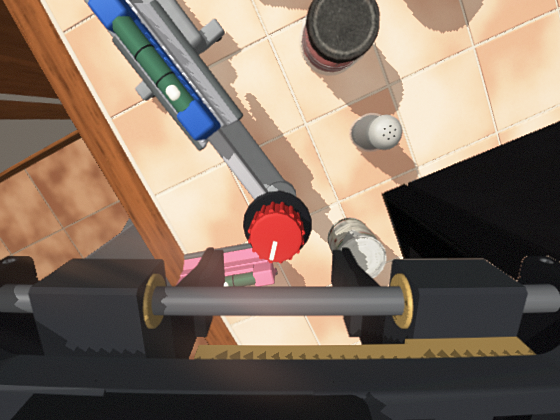

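The wrist view shows the knob at (277,232), centred between the fingers at (215,290) and (345,290). The level is at (155,70) with the bubble at its knob end (173,92); the tin at (355,245) and the salt stand well clear. Now I descend around the knob.

```bash
python3 -m handwheel '[[0.05,-0.001,-0.001,0,0,0,0],[0.05,0,0,0.03,0,0,0],[0.05,0,0,0.025,0,0,0],[0.05,0,0,0.012,0,0,0],[0.05,0,0,0,0,0,0],[0.05,0,0,0,0,0,0]]'; python3 -m handwheel '[[0.05,0,0,0.006,0,0,0],[0.05,0,0,0,0,0,0],[0.05,0,0,0,0,0,0]]';  python3 -m handwheel '[[0.05,0,0,0.003,0,0,0],[0.05,0,0,0,0,0,0],[0.05,0,0,0,0,0,0]]'
```

```text
time: 14.6
position: [0.5897, -0.1377, 0.1366]
tool_rot: [2.994, 0.948, 0.003]
ft_force: [-0.2, 0.5, 0.5]
grip_width: 0.573
grip_force: 0.0
time: 14.98
position: [0.5889, -0.1377, 0.1295]
tool_rot: [2.995, 0.948, 0.0]
ft_force: [-0.4, -0.0, -0.6]
grip_width: 0.576
grip_force: 0.0
time: 15.35
position: [0.5889, -0.1377, 0.1263]
tool_rot: [2.995, 0.948, -0.0]
ft_force: [-0.1, -0.1, -0.1]
grip_width: 0.576
grip_force: 0.0
```

```bash
python3 -m handwheel '[[0.05,-0.001,0.001,0.003,0,0,0],[0.05,0,0,0,0,0,0],[0.05,0,0,0,0,0,0]]';  python3 -m handwheel '[[0.05,-0.002,0.0015,0.003,0,0,0],[0.05,0,0,0,0,0,0],[0.05,0,0,0,0,0,0]]'; python3 -m handwheel '[[0.05,-0.002,0.0015,0.003,0,0,0],[0.05,0,0,0,0,0,0],[0.05,0,0,0,0,0,0]]'
```

```text
time: 15.72
position: [0.5886, -0.1391, 0.1233]
tool_rot: [2.995, 0.948, -0.0]
ft_force: [-0.3, -0.1, -0.1]
grip_width: 0.576
grip_force: 0.0
time: 16.1
position: [0.5879, -0.1415, 0.1204]
tool_rot: [2.995, 0.948, 0.0]
ft_force: [-0.5, -0.7, 1.3]
grip_width: 0.571
grip_force: 0.4
time: 16.48
position: [0.5874, -0.1436, 0.1176]
tool_rot: [2.995, 0.949, 0.001]
ft_force: [0.2, 0.3, 3.0]
grip_width: 0.573
grip_force: 1.3
```

```bash
python3 -m handwheel '[[0.05,-0.0015,0.001,0.002,0,0,0],[0.05,0,0,0,0,0,0],[0.05,0,0,0,0,0,0]]';  python3 -m handwheel '[[0.05,-0.0005,0.0005,0.001,0,0,0],[0.05,0,0,0,0,0,0],[0.05,0,0,0,0,0,0]]'; python3 -m handwheel '[[0.05,-0.0005,0.0005,0.001,0,0,0],[0.05,0,0,0,0,0,0],[0.05,0,0,0,0,0,0]]'
```

```text
time: 16.85
position: [0.5877, -0.1442, 0.117]
tool_rot: [2.994, 0.95, 0.004]
ft_force: [-0.0, 3.3, 8.2]
grip_width: 0.572
grip_force: 4.1
time: 17.23
position: [0.5879, -0.1444, 0.1167]
tool_rot: [2.994, 0.951, 0.005]
ft_force: [-2.2, 3.6, 11.6]
grip_width: 0.578
grip_force: 5.7
time: 17.6
position: [0.5883, -0.1447, 0.1166]
tool_rot: [2.994, 0.951, 0.007]
ft_force: [-1.1, 4.7, 14.3]
grip_width: 0.575
grip_force: 7.2
```

```bash
cat > bub.py <<'E'
from rail import *
def bub(cam="wrist",save=None):
    im,d,ci=shot(cam); h=cv2.cvtColor(im,cv2.COLOR_BGR2HSV)
    if save: cv2.imwrite(save,im)
    uv=np.argwhere(d>0)[:,::-1]; P=dep(uv,d,ci); s=(P[:,:2]-k)@u; l=(P[:,:2]-k)@n
    j=(P[:,2]>.14)&(P[:,2]<.185)&(abs(l)<.02)&(s<-.06)&(s>-.24); uv=uv[j];P=P[j];s=s[j]
    B=mask(im,"blue")[uv[:,1],uv[:,0]]>0; H=h[uv[:,1],uv[:,0]]
    lc=np.median(((P[:,:2]-k)@n)[B]); l=(P[:,:2]-k)@n-lc
    W=(H[:,1]<70)&(H[:,2]>150)&(abs(l)<.006)&(P[:,2]>.157)
    n_,lab,st,ce=cv2.connectedComponentsWithStats(cv2.dilate(np.isin(np.arange(im.shape[0]*im.shape[1]),uv[W][:,1]*im.shape[1]+uv[W][:,0]).reshape(im.shape[:2]).astype(np.uint8),np.ones((3,3))))
    top=B&(P[:,2]>np.percentile(P[B,2],30)-.006)
    e=np.percentile(s[B],[.3,99.7]); print(cam,"blue s ends",e.round(4),"n",B.sum(),"px",uv[B].min(0),uv[B].max(0))
    f=cv2.fitLine(np.c_[s[top],P[top,2]].astype(np.float32),cv2.DIST_HUBER,0,.01,.01).ravel(); print("slope",f[1]/f[0])
    for i in range(1,n_):
        if st[i,4]>15:
            q=lab[uv[:,1],uv[:,0]]==i; q&=W; print(" white",st[i],"s range",np.percentile(s[q],[3,97]).round(4),"rel to centre (knob end ref) mm",((s[q].min()+s[q].max())/2-(e[1]-.0592))*1000)
E
python3 - <<'E'
from bub import *
go([.5885,-.1375,.1235],-55)
bub("wrist","pics/w7.png"); 
E
```

```text
t 17.6 pos [ 0.5883 -0.1447  0.1166] tooly -54.76 tz [ 0.004  0.001 -1.   ] F [-1.06  4.65 14.3 ] grip 50.0 7.2
shift mm [ 4.3 -5.7 -6.9] turn 0.24
wrist blue s ends [-0.1566 -0.0824] n 3703 px [84  0] [190 144]
slope 0.3255338
 white [ 91  39  21  23 265] s range [-0.1339 -0.1248] rel to centre (knob end ref) mm 12.2047603101198
```

Pressed firmly: the bubble reads about +12 mm towards the knob, so roughly 15 mrad or about 0.75 rad of turning. I ease off a little, grip the knob, turn anticlockwise about 28° and follow it down.

```bash
python3 -m handwheel '[[0.05,0.001,-0.001,-0.001,0,0,0],[0,0,0,0,0,0,0],[0,0,0,0,0,0,0],[0,0,0,0,0,0,0],[0,0,0,0,0,0,0],[0,0,0,0,0,0,0]]' 25; python3 -m handwheel '[[0,0,0,0,0,0,-5],[0,0,0,0.0005,0,0,-5],[0,0,0,0.0005,0,0,-5],[0,-0.0005,0.0005,0.0005,0,0,-5],[0,-0.0005,0.0005,0.0005,0,0,-5],[0,0,0,0.0005,0,0,-5],[0,0,0,0,0,0,0],[0,0,0,0,0,0,0],[0,0,0,0,0,0,0],[0,0,0,0,0,0,0]]'; python3 - <<'E'
from bub import *
go([.5885,-.1375,.1235],-55)
bub("wrist","pics/w8.png"); 
im,d,ci=shot("wrist"); uv=np.argwhere(mask(im,"red"))[:,::-1]; print(uv.mean(0))
E
```

```text
time: 18.4
position: [0.5878, -0.144, 0.1168]
tool_rot: [2.994, 0.95, 0.005]
ft_force: [-1.3, 4.1, 12.4]
grip_width: 0.43
grip_force: 27.1
time: 19.65
position: [0.587, -0.1455, 0.1146]
tool_rot: [2.646, 1.693, 0.001]
ft_force: [-5.3, 2.7, 15.2]
grip_width: 0.43
grip_force: 28.0
t 19.65 pos [ 0.587  -0.1455  0.1146] tooly -24.79 tz [ 0.001  0.    -1.   ] F [-5.31  2.71 15.19] grip 37.4 28.0
shift mm [ 7.9 -2.  -8.9] turn 30.21
wrist blue s ends [-0.1261 -0.0809] n 2650 px [225   0] [277 102]
slope -0.01674873
[287.70745698 251.53059273]
```

```bash
python3 - <<'E'
from bub import *
for c in ("top","scene"):
    try: bub(c,"pics/x_%s.png"%c)
    except Exception as e: print(c,e)
E
```

```text
top blue s ends [-0.199  -0.1386] n 173 px [155 178] [188 197]
slope -0.33830616
 white [184 189   5   6  29] s range [-0.1411 -0.136 ] rel to centre (knob end ref) mm 59.266497119625896
scene blue s ends [-0.0803 -0.0766] n 21 px [256 157] [264 159]
slope 6.264236
```

```bash
python3 -m handwheel '[[0,0,0,0.0005,0,0,-5],[0,0,0,0.0005,0,0,-5],[0,0,0,0,0,0,0],[0,0,0,0,0,0,0],[0.06,0,0,0,0,0,0],[0.06,0,0,0,0,0,0],[0.06,0,0,-0.005,0,0,0],[0.06,0.002,0,-0.007,0,0,0],[0.06,0.002,0,-0.006,0,0,0],[0.06,0,0,0,0,0,0]]'; python3 -m handwheel '[[0.06,0,0,0,0,0,8],[0.06,0,0,0,0,0,8],[0.06,0,0,0,0,0,8],[0.06,0,0,0,0,0,8],[0.06,0,0,0,0,0,8],[0.06,0,0,0,0,0,0],[0.06,0,0,0,0,0,0]]'; python3 - <<'E'
from bub import *
go([.5885,-.1375,.1235],-55); s=ctrl.get_state(); R=Rn.from_rotvec(s["tool_rot"])
im,d,ci=shot("wrist"); uv=np.argwhere(mask(im,"red"))[:,::-1]; p=dep(uv,d,ci); p=p[(np.linalg.norm(p[:,:2]-k,axis=1)<.05)&(p[:,2]>.15)]
t=R.inv().apply(p-s["position"])*1000; print("knob tool",len(t),t.min(0),t.max(0)); bub()
E
```

```text
time: 21.1
position: [0.5877, -0.1429, 0.129]
tool_rot: [2.489, 1.916, -0.0]
ft_force: [0.2, 0.3, 0.1]
grip_width: 0.69
grip_force: 0.0
time: 21.98
position: [0.5875, -0.143, 0.1286]
tool_rot: [-2.994, -0.952, 0.001]
ft_force: [0.3, 0.3, 0.3]
grip_width: 0.687
grip_force: 0.0
t 21.98 pos [ 0.5875 -0.143   0.1286] tooly -54.72 tz [-0.001 -0.    -1.   ] F [0.35 0.34 0.3 ] grip 59.8 0.0
shift mm [ 4.  -3.9  5.1] turn 0.28
knob tool 968 [  5.87729123 -20.73706948 -65.04066354] [ 24.77086472  13.99261484 -34.40006042]
wrist blue s ends [-0.1632 -0.0871] n 3447 px [88  0] [190 138]
slope 0.33443287
 white [111  57  19  21 236] s range [-0.1286 -0.1197] rel to centre (knob end ref) mm 21.953514580807703
```

```bash
python3 -m handwheel '[[0.05,0,0,0.006,0,0,0],[0.05,-0.001,0.001,0.004,0,0,0],[0.05,-0.001,0.001,0.003,0,0,0],[0.05,0,0,0.001,0,0,0],[0.05,0,0,0,0,0,0],[0.05,0,0,0,0,0,0]]'; python3 -m handwheel '[[0.05,0,0,0.0015,0,0,0],[0.05,0,0,0.001,0,0,0],[0.05,0,0,0.0005,0,0,0],[0.05,0,0,0,0,0,0],[0.05,0,0,0,0,0,0]]'
```

```text
time: 22.82
position: [0.5874, -0.1459, 0.1151]
tool_rot: [2.994, 0.948, 0.001]
ft_force: [0.0, -2.0, 2.6]
grip_width: 0.574
grip_force: 1.1
time: 23.45
position: [0.5878, -0.1465, 0.1141]
tool_rot: [2.993, 0.947, 0.002]
ft_force: [-3.9, -2.5, 11.7]
grip_width: 0.572
grip_force: 5.8
```

Pressed again at about 12 N. I grip, wait for the bubble to settle and read it.

```bash
python3 -m handwheel '[[0,0,0,0,0,0,0],[0,0,0,0,0,0,0],[0,0,0,0,0,0,0],[0,0,0,0,0,0,0],[0,0,0,0,0,0,0],[0,0,0,0,0,0,0],[0,0,0,0,0,0,0],[0,0,0,0,0,0,0],[0,0,0,0,0,0,0],[0,0,0,0,0,0,0],[0,0,0,0,0,0,0],[0,0,0,0,0,0,0]]' 25; python3 - <<'E'
from bub import *
bub(); im,d,ci=shot("wrist"); print(im[0:4].shape)
uv=np.argwhere(mask(im,"blue"))[:,::-1]; uv=uv[uv[:,1]>90]; print("near block px",uv.min(0),uv.max(0))
cv2.imwrite("pics/w9.png",cv2.resize(im[0:150,50:230],None,fx=4,fy=4,interpolation=cv2.INTER_CUBIC))
E
```

```text
time: 24.95
position: [0.5878, -0.1445, 0.1141]
tool_rot: [-2.995, -0.95, -0.002]
ft_force: [-5.1, 1.7, 11.9]
grip_width: 0.436
grip_force: 27.5
wrist blue s ends [-0.1561 -0.0808] n 3727 px [81  0] [191 147]
slope 0.2549912
 white [ 72  19  21  23 281] s range [-0.1445 -0.1357] rel to centre (knob end ref) mm -0.08759730660012899
(4, 560, 3)
near block px [123  91] [191 147]
```

View pics/w9.png

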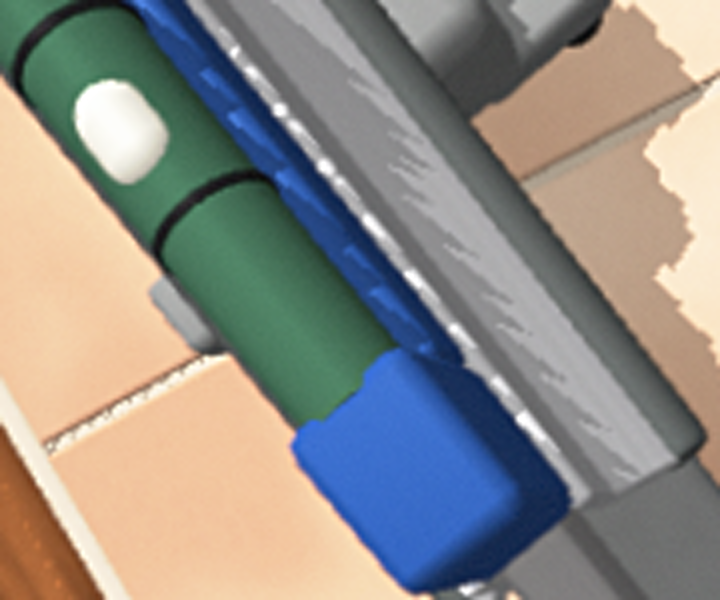

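The bubble (121,132) sits midway between the black lines at (79,45) and (215,214), within about 1.5 mm. One last check that it is steady, then I hand in.

```bash
python3 -m handwheel '[[0,0,0,0,0,0,0],[0,0,0,0,0,0,0],[0,0,0,0,0,0,0],[0,0,0,0,0,0,0],[0,0,0,0,0,0,0],[0,0,0,0,0,0,0],[0,0,0,0,0,0,0],[0,0,0,0,0,0,0]]'; python3 -c "
from bub import *
bub()
print(ctrl.close_job())"
```

```text
time: 26.05
position: [0.5878, -0.1445, 0.1141]
tool_rot: [-2.995, -0.95, -0.002]
ft_force: [-4.3, 1.6, 11.4]
grip_width: 0.434
grip_force: 27.5
wrist blue s ends [-0.1561 -0.0808] n 3727 px [81  0] [191 147]
slope 0.24970822
 white [ 72  19  21  23 275] s range [-0.1443 -0.1354] rel to centre (knob end ref) mm -0.16025537214703345
the job is handed in; nothing more can be done
None
```

I handed the job in at about 26 s: the blue level hangs free on the rail, the knob is held down at about 11 N, and the bubble is steady between the lines, about 0.2 mm off the middle by the last camera reading (good to about 2 mm); no verdict came back.

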